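# Press the last screw cover cap home

### The arm

A 6-joint arm with a two-finger parallel gripper is mounted at the origin on the work surface. World frame = base frame: x ahead of the robot, y to its left, z up, the work surface at z = 0. Lengths are in mm, angles in rad, forces in N, time in s.
With the tool pointing down it reaches from about 400 to 925 mm from the base axis. Payload 12.5 kg.
Tool frame: the origin (TCP) lies midway between the tips of the shut fingers; the grasp point (between the pads) lies 19 mm behind it (env.pinch_z is the distance from the TCP to the grasp point, in mm); z points along the fingers, y is the line along which they close (so a half turn about z gives the same grasp; the last joint's range is limited). The gripper opens to 95 mm and grips with 3 to 60 N. Pads are 20 mm wide; open, the fingers measure 119 mm over their backs; the gripper's body (75 mm by 180 mm) begins 59 mm behind the grasp point.
Start: joints at [-1.412, 0.491, 1.559, -0, 1.092, -0.106], TCP at [163.595, -603.227, 214.661] pointing down, gripper open.
Joint ranges: [-3.1, 3.1], [-0.84, 2.19], [0.05, 2.79], [-1.13, 4.28], [0.06, 2.93], [-2.69, 2.69]. Speed limits (rad/s): [2.22, 2.22, 2.79, 3.14, 3.14, 3.14].

### API

Orientations are given as [roll, pitch, yaw] about the fixed x, y, z axes, in that order (R = Rz(yaw) Ry(pitch) Rx(roll)).
In Python, from cell import readout, eyes, job_done, env gives the robot as it stands.
- The arm moves only by the shell command python3 -m jog 'ROWS'. ROWS is a JSON object of lists of equal length, an entry for each row: "dp": the shift along the tool's x, y, z in mm, a list of three; "twist": the turn about the tool's z in degrees; "claw": the closure, from -1 (fully open) to 1 (shut). A call has 1 to 8 rows; each row is the pose to reach, as a shift and turn from the pose commanded when the call began, along the tool's axes at that moment; what a row does not reach only later rows make up. A row lasts 1/12 s, in which the tool goes at most 41.7 mm and 7.16 degrees, less where a joint would pass 70% of its speed; a pose out of reach is approached as far as the arm can. A call with a gripper value outside its range is refused whole. The fingers move at their own pace and stop on an object; the grip force is fixed at half the most. Time passes only in rows, so rows that repeat a pose let the fingers close. It gives the time, the measured TCP pose, the force and the opening at its end, in the units of the state.
- readout.state(): the state, without advancing time (a new reading comes with each control period).
- eyes.read_camera(name): name is "scene" or "top" or "wrist"; returns the picture (384x512x3 uint8, red, green, blue); there is no depth.
- eyes.camera_model(name): a dict with "intrinsics" (3x3 intrinsics, pixels), "R" (3x3) and "t" (3): a world point X has camera coordinates R X + t. Camera axes: x right, y down, z forward; pixel columns grow to the right and rows downward; lengths in mm; the calibration is good to about 2 mm. A picture is of the moment at which its call begins: read the wrist's pose just before it. camera_model takes no time and is no camera call; for the wrist camera it gives the pose at the moment of the call.
- job_done(): hands the job in, once; it reports no verdict.
The state is a dict: "t": time; "joints": joint angles; "qvel": joint speeds; "tau": joint torques, N m; "eef_pos": TCP position; "tcp_rot": TCP orientation; "ft_force": force on the tool from outside, world axes, zero at the start; "moment": the same for the moment, N m; "opening": opening from 0.0 (shut) to 1.0 (fully open).
Only numpy, scipy, OpenCV 4.12 (cv2) and the standard library are available. Lean on these libraries where they do the work, as an engineer would, in place of code of your own. Each camera call takes 0.05 s, during which the arm holds its last target. There are 200 camera calls.

### The job

Of the four white cover caps on the dark-blue beam, one still stands proud of its hole. Press that cap fully home with a gentle fingertip push, so that its rim lies on the paint, then draw the hand clear. Do not touch the other caps, neither those already home nor the three standing loosely in the bare pine rail (their screws must still be tightened), do not lean on the painted beam, and leave everything else on the bench as it is.

Things in the scene. Friction and masses are not known exactly. Their poses are not given: they have to be found in the camera images.
- beam: dark-blue painted beam, 90 (its x) x 360 (its y) x 70 mm high, on a 12 mm plywood board. Fixed. Origin: on the bench under its middle; painted top 82 mm above. Toggle clamp with red handle at its +y end, from y = 140 to 336 mm, up to 110 mm high. Four caps in zigzag at (x, y) = (16, -90), (-16, -30), (16, 30), (-16, 90) mm; any of the four can be the proud one
- beam_top (a point): middle of the beam's painted top face, 82 mm above the bench
- proud_cap: white screw cover cap: round head 30 mm across, 5 mm thick, slightly domed, on a yellow 20 mm barrel in the hole. Origin: centre of the head's underside (rim), z up. The one on the blue beam not yet home: rim 11 to 14 mm above the paint, yellow barrel showing. Slides straight down against about 5 N of friction, stays where left, stops solidly with its rim on the paint (origin 82 mm above the bench). Pulled, it would come out
- home_cap_1: white screw cover cap: round head 30 mm across, 5 mm thick, slightly domed, on a yellow 20 mm barrel in the hole. Origin: centre of the head's underside (rim), z up. One of the three caps on the blue beam that are already home, rim on the paint. Not to be touched
- home_cap_2: white screw cover cap: round head 30 mm across, 5 mm thick, slightly domed, on a yellow 20 mm barrel in the hole. Origin: centre of the head's underside (rim), z up. One of the three caps on the blue beam that are already home, rim on the paint. Not to be touched
- home_cap_3: white screw cover cap: round head 30 mm across, 5 mm thick, slightly domed, on a yellow 20 mm barrel in the hole. Origin: centre of the head's underside (rim), z up. One of the three caps on the blue beam that are already home, rim on the paint. Not to be touched
- rail: bare pine rail, 60 (its x) x 360 (its y) x 45 mm high, on a 12 mm plywood board, about parallel to the beam and 140 mm from it, on its near or far side. Fixed. Origin: on the bench under its middle; top face 57 mm above. Toggle clamp with red handle at its -y end, from y = -140 to -336 mm, up to 85 mm high
- rail_top (a point): middle of the rail's top face, 57 mm above the bench
- rail_cap_1: white screw cover cap: round head 30 mm across, 5 mm thick, slightly domed, on a yellow 20 mm barrel in the hole. Origin: centre of the head's underside (rim), z up. One of the three caps on the pine rail, set loosely with its rim 12.5 to 14 mm above the wood (head top about 75 mm above the bench). Must stay as it is
- rail_cap_2: white screw cover cap: round head 30 mm across, 5 mm thick, slightly domed, on a yellow 20 mm barrel in the hole. Origin: centre of the head's underside (rim), z up. One of the three caps on the pine rail, set loosely with its rim 12.5 to 14 mm above the wood (head top about 75 mm above the bench). Must stay as it is
- rail_cap_3: white screw cover cap: round head 30 mm across, 5 mm thick, slightly domed, on a yellow 20 mm barrel in the hole. Origin: centre of the head's underside (rim), z up. One of the three caps on the pine rail, set loosely with its rim 12.5 to 14 mm above the wood (head top about 75 mm above the bench). Must stay as it is
- drill: red and black cordless drill standing upright on its battery, 235 mm tall, to the left of the work; loose. Bystander
- spare_pack: spare black battery pack with red ribs, 120 x 78 x 62 mm high, to the right; loose. Bystander
- mallet: wooden mallet lying on its side, 270 mm long, head 115 x 60 x 60 mm, to the right; loose. Bystander
- tape_measure: yellow tape measure, 72 x 68 x 31 mm high, near left; loose. Bystander
- glue_bottle: white glue bottle with blue label and orange nozzle, 63 mm across, 182 mm tall, to the left; loose. Bystander

How it is judged (in metres and radians):
On the way:
1. the fingertips press the proud cap down until its rim lies on the paint (contact force between the fingers and proud_cap above 1 N and z of proud_cap in the frame of beam_top below 0.0012 m), for 0.05 s.
At the end, for the whole second after the job is handed in: The proud cap's rim is within 1.2 mm of the beam's painted top and at rest, the three other caps of the beam are still home, the rail's three caps still stand at least 11 mm proud, and no bystander has moved 15 mm (z of each of proud_cap, home_cap_1, home_cap_2, home_cap_3 in the frame of beam_top below 0.0012 m and linear speed of proud_cap below 0.005 m/s and z of each of rail_cap_1, rail_cap_2, rail_cap_3 in the frame of rail_top above 0.011 m and distance of each of drill, spare_pack, mallet, tape_measure, glue_bottle from where it was at the start of the episode below 0.015 m); the robot touches nothing.
It fails at once if another cap, home on the beam or loose on the pine rail, is touched (over 1 N) or moved 1.5 mm (contact force between any of the fingers, the arm and home_cap_1 above 1 N or distance of any of home_cap_1, home_cap_2, home_cap_3, rail_cap_1, rail_cap_2, rail_cap_3 from where it was at the start of the episode above 0.0015 m or contact force between any of the fingers, the arm and home_cap_2 above 1 N or contact force between any of the fingers, the arm and home_cap_3 above 1 N or contact force between any of the fingers, the arm and rail_cap_1 above 1 N or contact force between any of the fingers, the arm and rail_cap_2 above 1 N or contact force between any of the fingers, the arm and rail_cap_3 above 1 N).
It fails at once if the proud cap is pulled up (rim over 16 mm above the paint) (z of proud_cap in the frame of beam_top above 0.016 m).
It fails at once if the cap is struck or pressed with more than 40 N (contact force between any of the fingers, the arm and proud_cap above 40 N).
It fails at once if the robot leans on the painted beam or its clamp with more than 15 N (contact force between any of the fingers, the arm and beam above 15 N).
It fails at once if a bystander is moved 15 mm or lifted (distance of any of drill, spare_pack, mallet, tape_measure, glue_bottle from where it was at the start of the episode above 0.015 m).
It also fails if it takes over 32 s, if anything falls off the work surface, if the arm or the gripper's body presses on something with over 40 N, if the wrist force passes 120 N, or if a joint passes its speed limit or range.

## Working session

There is one attempt and no reset: what is moved stays moved. The work goes in short steps, Python scripts to look and compute and a shell command to move; the robot and the scene stay as the last step left them, time stands still between calls to the robot, and variables do not carry over. Pictures are saved under pics/ and viewed, on a budget of 10 in all, crops included, one or two more only if the job needs it, and the job is handed in when it is done.

```bash
mkdir -p pics
python3 - <<'E'
from cell import readout, eyes
import cv2,numpy as np
s=readout.state();print({k:np.round(v,3).tolist() for k,v in s.items()})
for n in("scene","top"):
    m=eyes.camera_model(n);print(n,m)
    im=eyes.read_camera(n);cv2.imwrite(f"pics/{n}0.png",im[:,:,::-1])
E
```

```text
{'t': 0.0, 'joints': [-1.412, 0.492, 1.559, 0.0, 1.092, -0.106], 'qvel': [-0.0, -0.001, -0.001, -0.002, 0.001, 0.0], 'tau': [0.004, -61.264, -25.818, 0.069, 0.048, -0.0], 'eef_pos': [163.551, -602.961, 214.04], 'tcp_rot': [-3.14, -0.0, 0.265], 'ft_force': [-0.188, -0.362, -0.537], 'moment': [0.021, -0.024, 0.002], 'opening': 0.999}
scene {'intrinsics': array([[393.29159613,   0.        , 253.80863016],
       [  0.        , 393.29159613, 181.54057314],
       [  0.        ,   0.        ,   1.        ]]), 'R': array([[-0.67584516,  0.73704275,  0.00114178],
       [ 0.43504974,  0.40017653, -0.80659189],
       [-0.59494962, -0.54463449, -0.59110762]]), 't': array([ 313.09136872, -167.94646544, 1840.72103307])}
top {'intrinsics': array([[442.87811501,   0.        , 248.52389565],
       [  0.        , 442.87811501, 186.00966542],
       [  0.        ,   0.        ,   1.        ]]), 'R': array([[-0.02554643, -0.99960248, -0.01192777],
       [-0.98889699,  0.02701648, -0.14612612],
       [ 0.14639028,  0.00806233, -0.98919406]]), 't': array([  39.35099231,  523.24314286, 1478.29873578])}
```

View pics/scene0.png

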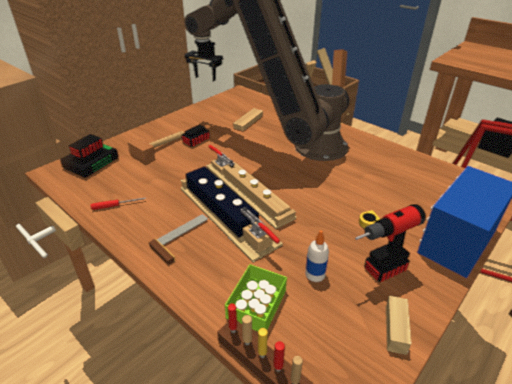

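View pics/top0.png

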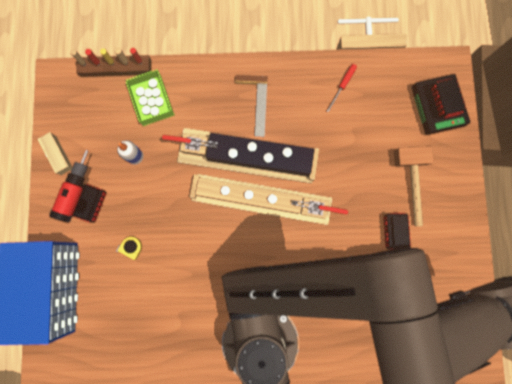

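The scene view shows the blue beam beyond the pine rail, with its clamp at the +y end. In the top view the beam caps are near (233,153), (251,148), (268,157) and (287,153), and the rail caps near (225,190), (249,195) and (273,199). Next I'll triangulate the caps.

```bash
cat > h.py <<'E'
import cv2,numpy as np
def ray(m,uv,z):
    R,t,K=np.array(m["R"]),np.array(m["t"]),np.array(m["intrinsics"])
    d=R.T@np.linalg.inv(K)@[uv[0],uv[1],1];c=-R.T@t
    return c+d*(z-c[2])/d[2]
def proj(m,X):
    p=m["intrinsics"]@(m["R"]@np.array(X,float)+m["t"]);return p[:2]/p[2]
def tri(ma,a,mb,b):
    P=[m["intrinsics"]@np.c_[m["R"],m["t"]] for m in(ma,mb)]
    X=cv2.triangulatePoints(P[0],P[1],np.array(a,float),np.array(b,float));return(X[:3]/X[3]).ravel()
def white(im,box,amin=20,amax=400,vmin=185,smax=45):
    x0,y0,x1,y1=box;h=cv2.cvtColor(im,cv2.COLOR_RGB2HSV)[y0:y1,x0:x1]
    mk=((h[...,2]>vmin)&(h[...,1]<smax)).astype(np.uint8)
    n,l,st,c=cv2.connectedComponentsWithStats(mk)
    return [(c[i]+[x0,y0],st[i,2:5]) for i in range(1,n) if amin<st[i,4]<amax]
E
python3 - <<'E'
from h import *;from cell import eyes
mt,ms=eyes.camera_model("top"),eyes.camera_model("scene")
it=cv2.imread("pics/top0.png")[:,:,::-1];iS=cv2.imread("pics/scene0.png")[:,:,::-1]
S=white(iS,(180,160,300,240),10)
print("scene",[(np.round(c,1).tolist(),s.tolist()) for c,s in S])
for c,s in white(it,(180,125,330,215)):
    X=ray(mt,c,87);p=proj(ms,X)
    j=min(S,key=lambda q:np.hypot(*(q[0]-p)))
    print(np.round(c,1),s,np.round(X),"pred",np.round(p,1),"got",np.round(j[0],1),"tri",np.round(tri(mt,c,ms,j[0]),1))
cr=iS[165:255,175:300];cv2.imwrite("pics/c1.png",cv2.resize(np.ascontiguousarray(cr[:,:,::-1]),None,fx=6,fy=6,interpolation=cv2.INTER_CUBIC))
E
```

```text
scene [([241.6, 171.6], [6, 4, 21]), ([202.2, 180.5], [8, 4, 24]), ([218.4, 182.1], [6, 5, 27]), ([253.6, 181.3], [6, 4, 21]), ([266.3, 191.7], [7, 4, 23]), ([219.8, 196.5], [8, 6, 33]), ([236.7, 201.5], [8, 6, 32])]
[259.6 129.7] [ 8 11 83] [708. -17.  87.] pred [203.  199.6] got [219.8 196.5] tri [687.7   2.5 106.1]
[251.6 146.2] [ 8  9 60] [652.  11.  87.] pred [220.3 195.6] got [219.8 196.5] tri [652.9  11.   83.2]
[286.9 151.7] [ 9  9 62] [ 629. -106.   87.] pred [202.9 179.7] got [202.2 180.5] tri [ 630.9 -107.4   83.2]
[232.5 152.8] [ 8  9 59] [631.  76.  87.] pred [237.4 200.7] got [236.7 201.5] tri [632.4  75.5  83.7]
[268.  157.2] [ 9  9 64] [612. -42.  87.] pred [218.  184.6] got [218.4 182.1] tri [610.1 -41.9  97.7]
[224.9 190.1] [ 9  9 61] [505. 104.  87.] pred [267.  187.9] got [266.3 191.7] tri [507.9 104.1  71.4]
[248.4 194.3] [ 8  9 59] [489.  26.  87.] pred [254.3 177.6] got [253.6 181.3] tri [491.7  25.9  70.9]
[272.1 198.4] [ 9  9 60] [473. -51.  87.] pred [242.4 168. ] got [241.6 171.6] tri [475.7 -52.7  70.7]
```

View pics/c1.png

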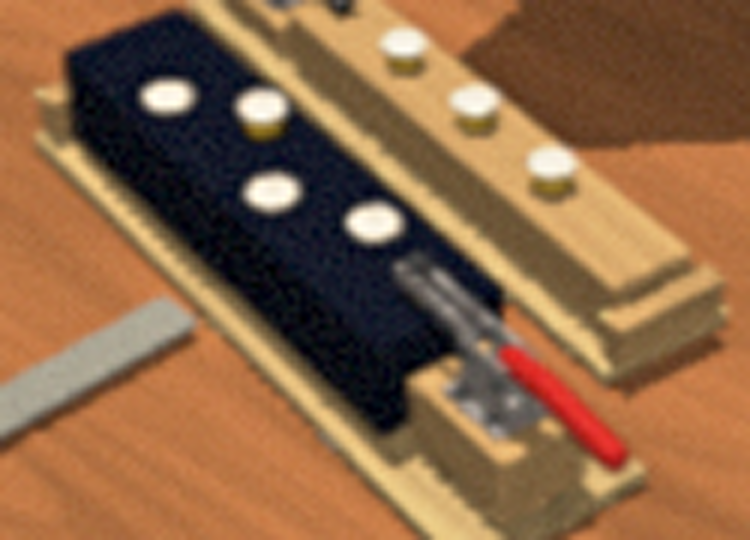

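The proud cap is the third from the clamp end, at about (610,-42). Its triangulated top is around 98–100 mm, against 83 mm for the home caps, and its yellow barrel is visible at about (265,128) in the crop. That fits beam yaw ≈ -10.6° and hole (-16,-30). I'll move there with the fingers shut.

```bash
python3 -m jog '{"dp":[[15,-11,0],[45,-33,0],[75,-55,0],[105,-77,0],[135,-99,0],[165,-121,0],[195,-143,0],[225,-165,0]],"twist":[0,0,0,0,0,0,0,0],"claw":[1,1,1,1,1,1,1,1]}'
python3 -m jog '{"dp":[[30,-22,0],[60,-44,0],[90,-66,0],[120,-88,0],[150,-110,0],[180,-132,0],[210,-154,0],[240,-176,0]],"twist":[0,0,0,0,0,0,0,0],"claw":[1,1,1,1,1,1,1,1]}'
```

```text
t: 0.77
eef_pos: [338.3, -383.5, 214.5]
tcp_rot: [-3.141, 0.0, 0.265]
ft_force: [0.6, -0.7, -0.8]
opening: 0.498
t: 1.43
eef_pos: [523.9, -150.6, 214.5]
tcp_rot: [-3.141, 0.0, 0.265]
ft_force: [-0.3, -0.7, 0.2]
opening: 0.009
```

```bash
python3 -m jog '{"dp":[[30,-22,0],[60,-44,0],[85,-63,0],[103,-76,0],[113,-84,0],[113,-84,0],[113,-84,0]],"twist":[0,0,0,0,0,0,0],"claw":[1,1,1,1,1,1,1]}'
python3 - <<'E'
from h import *;from cell import eyes,readout
s=readout.state();print(s["eef_pos"],s["tcp_rot"],s["ft_force"]);m=eyes.camera_model("wrist");im=eyes.read_camera("wrist")
cv2.imwrite("pics/w1.png",im[:,:,::-1])
print("cam",-m["R"].T@m["t"])
for z,P in((100,(610,-42)),(87,(653,11)),(87,(631,-106))):print(proj(m,(*P,z)))
print("tcp",proj(m,s["eef_pos"]))
for c,a in white(im,(0,0,512,384),200,20000,vmin=170):print(np.round(c,1),a,np.round(ray(m,c,87),1),np.round(ray(m,c,100),1))
E
```

```text
t: 2.02
eef_pos: [609.8, -41.8, 214.2]
tcp_rot: [-3.141, 0.001, 0.266]
ft_force: [-0.3, -0.5, -0.3]
opening: 0.007
[609.79537547 -41.84855718 214.20049709] [-3.14147409e+00  9.37811200e-04  2.65585460e-01] [-0.26532967 -0.52831505 -0.31146032]
cam [675.94303789 -24.14059861 384.6760517 ]
[251.9453558 190.456943 ]
[205.17811088 123.7518372 ]
[327.47857785 183.22468763]
tcp [251.54462662 240.78233338]
[271.1  33.4] [  54   83 2309] [735.9 -23.7  87. ] [733.3 -23.7 100. ]
[10.1 46.8] [ 21  27 300] [671.1 177.2  87. ] [671.3 168.4 100. ]
[209.3 123.2] [ 32  27 625] [654.4   7.7  87. ] [655.3   6.3 100. ]
[128.6 124.8] [ 30  27 516] [635.   73.9  87. ] [636.8  69.6 100. ]
[329.8 185. ] [ 34  33 891] [ 630.  -108.5   87. ] [ 632.  -104.8  100. ]
[254.2 191.6] [ 35  34 947] [606.5 -45.1  87. ] [609.6 -44.2 100. ]
```

View pics/w1.png

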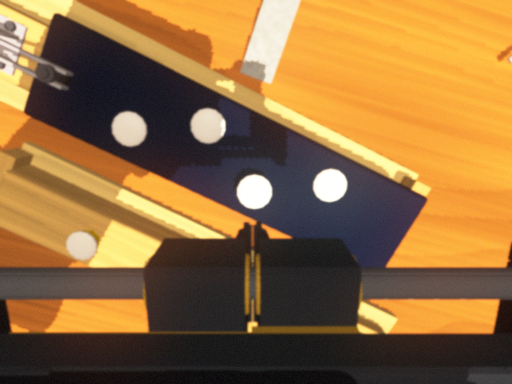

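The wrist view shows the proud cap at (254,192), which puts it at about (610,-44) for z = 100. That agrees with the other views within 2–3 mm. The shut fingers are directly above it. I'll shift 2 mm and descend.

```bash
python3 -m jog '{"dp":[[0,2,20],[0,2,45],[0,2,70],[0,2,90],[0,2,102],[0,2,107],[0,2,107]],"twist":[0,0,0,0,0,0,0],"claw":[1,1,1,1,1,1,1]}'
python3 -m jog '{"dp":[[0,0,1],[0,0,2],[0,0,3],[0,0,4],[0,0,5],[0,0,6],[0,0,7],[0,0,8]],"twist":[0,0,0,0,0,0,0,0],"claw":[1,1,1,1,1,1,1,1]}'
```

```text
t: 2.65
eef_pos: [610.3, -44.5, 107.1]
tcp_rot: [-3.141, 0.001, 0.264]
ft_force: [0.4, -0.5, 0.4]
opening: 0.007
t: 3.32
eef_pos: [610.8, -43.7, 99.9]
tcp_rot: [3.141, -0.0, 0.265]
ft_force: [-1.8, 0.8, 4.8]
opening: 0.005
```

In contact, with about 5 N of sliding friction at z ≈ 100. I'll continue in small steps.

```bash
python3 -m jog '{"dp":[[0,0,1],[0,0,2],[0,0,3],[0,0,4],[0,0,5],[0,0,6],[0,0,7],[0,0,8]],"twist":[0,0,0,0,0,0,0,0],"claw":[1,1,1,1,1,1,1,1]}'
python3 -m jog '{"dp":[[0,0,1],[0,0,2],[0,0,2]],"twist":[0,0,0],"claw":[1,1,1]}'
```

```text
t: 3.98
eef_pos: [610.8, -43.7, 91.5]
tcp_rot: [3.142, -0.0, 0.265]
ft_force: [-0.8, 1.7, 4.4]
opening: -0.0
t: 4.23
eef_pos: [610.8, -43.7, 89.4]
tcp_rot: [3.142, -0.0, 0.265]
ft_force: [-0.5, 1.1, 2.6]
opening: 0.004
```

```bash
python3 -m jog '{"dp":[[0,0,0.5],[0,0,1],[0,0,1]],"twist":[0,0,0],"claw":[1,1,1]}'
python3 -m jog '{"dp":[[0,0,0.5],[0,0,1],[0,0,1]],"twist":[0,0,0],"claw":[1,1,1]}'
```

```text
t: 4.48
eef_pos: [610.8, -43.7, 88.5]
tcp_rot: [3.142, -0.0, 0.265]
ft_force: [1.0, 1.3, 3.4]
opening: 0.005
t: 4.73
eef_pos: [610.8, -43.7, 87.6]
tcp_rot: [3.142, -0.0, 0.265]
ft_force: [1.0, 1.1, 3.9]
opening: 0.003
```

```bash
python3 -m jog '{"dp":[[0,0,0.5],[0,0,0.5]],"twist":[0,0],"claw":[1,1]}'
python3 -m jog '{"dp":[[0,0,0.4],[0,0,0.4]],"twist":[0,0],"claw":[1,1]}'
```

```text
t: 4.9
eef_pos: [610.8, -43.7, 87.3]
tcp_rot: [3.141, -0.0, 0.265]
ft_force: [-0.2, 2.3, 6.4]
opening: 0.005
t: 5.07
eef_pos: [610.8, -43.7, 87.2]
tcp_rot: [3.141, -0.0, 0.265]
ft_force: [-1.9, 1.0, 10.1]
opening: 0.009
```

The cap has stopped solidly at 87.2 mm and the force is rising. One small push more, well below 40 N, then I'll withdraw.

```bash
python3 -m jog '{"dp":[[0,0,0.4],[0,0,0.4],[0,0,0.4]],"twist":[0,0,0],"claw":[1,1,1]}'
python3 -m jog '{"dp":[[0,0,-2],[0,0,-6],[0,0,-15],[0,0,-40],[0,0,-75],[0,0,-110],[0,0,-130],[0,0,-130]],"twist":[0,0,0,0,0,0,0,0],"claw":[1,1,1,1,1,1,1,1]}'
python3 - <<'E'
from h import *;from cell import eyes,readout
s=readout.state();print(s["eef_pos"],s["ft_force"])
m=eyes.camera_model("wrist");im=eyes.read_camera("wrist")
for c,a in white(im,(0,0,512,384),200,20000,vmin=170):print(np.round(c,1),a,np.round(ray(m,c,87),1))
iS=eyes.read_camera("scene");ms=eyes.camera_model("scene")
for c,a in white(iS,(180,160,300,240),8):print("scene",np.round(c,1),a)
print("cap pred home",proj(ms,(610,-42,85)),"proud",proj(ms,(610,-42,98)))
cv2.imwrite("pics/c2.png",cv2.resize(np.ascontiguousarray(iS[145:255,175:300,::-1]),None,fx=5,fy=5,interpolation=cv2.INTER_CUBIC))
E
```

```text
t: 5.32
eef_pos: [610.8, -43.7, 87.2]
tcp_rot: [3.141, -0.001, 0.265]
ft_force: [-3.4, 2.5, 13.3]
opening: 0.005
t: 5.98
eef_pos: [612.2, -44.0, 221.5]
tcp_rot: [3.138, -0.007, 0.265]
ft_force: [0.6, 0.7, 0.2]
opening: 0.001
[612.22057502 -44.01852437 221.54464038] [0.55836314 0.71776422 0.16257267]
[268.5  34.8] [  54   86 2339] [739.6 -24.4  87. ]
[11.5 51.6] [ 23  26 325] [671.2 178.4  87. ]
[206.6 126.2] [ 32  29 600] [654.3   7.9  87. ]
[128.3 128.1] [ 28  26 490] [634.8  73.7  87. ]
[324.2 186.2] [ 34  33 848] [ 629.9 -108.4   87. ]
[250.6 189. ] [ 33  33 851] [609.9 -44.1  87. ]
scene [241.8 171.6] [ 7  4 22]
scene [202.4 180.6] [ 8  4 27]
scene [253.5 181.3] [ 8  4 24]
scene [218.5 185.2] [ 8  5 33]
scene [198.9 219.6] [ 4  6 12]
scene [191.3 225.1] [ 7  5 10]
cap pred home [218.54958558 184.81236706] proud [218.3658342  181.97140374]
```

View pics/c2.png

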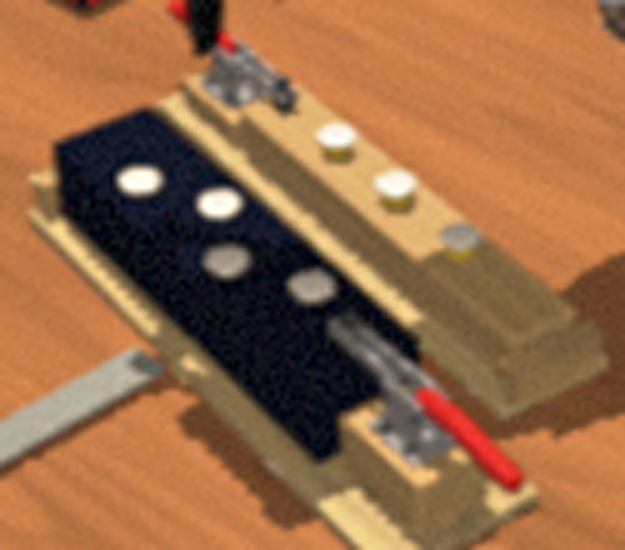

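The close view shows the pressed cap at (220,204) lying flat with no yellow showing, at the pixel predicted for home (218.5,185). The rail caps still stand proud. I'll let the arm settle and hand in.

```bash
python3 -m jog '{"dp":[[0,0,0],[0,0,0],[0,0,0],[0,0,0]],"twist":[0,0,0,0],"claw":[1,1,1,1]}'; python3 -c "
from cell import job_done;print(job_done())"
```

```text
t: 6.42
eef_pos: [610.5, -43.7, 215.4]
tcp_rot: [-3.141, 0.001, 0.265]
ft_force: [1.0, -0.3, -0.1]
opening: 0.006
the job is handed in; nothing more can be done
None
```

I pressed the proud cap home with shut fingertips and handed the job in at about 6.4 s. It was the one at about (610, -44) mm, at the beam's (-16, -30) hole. `job_done()` gives no verdict, so these are my own checks:

- **Press:** the cap slid at about 3–5 N, then stopped solidly with the fingertips at z = 87.2 mm. That matches the painted top (82 mm) plus the 5 mm head. The largest force I read was about 13 N; readings came only at the end of each move.
- **Pressed cap afterwards:** no yellow shows. In the scene camera the cap is at (218.5, 185.2), against a predicted (218.5, 184.8) for home.
- **Other caps:** wrist-camera positions of the other three beam caps changed by no more than about 0.3 mm. Two of the three rail caps were detected in the final scene check, within a fraction of a pixel of where they started. The third was in the arm's shadow and missed the colour mask, but it still looks proud in the picture.
- **Hand:** it ended about 128 mm above the pressed cap with about 1 N on the wrist sensor, which is noise level.
- **Bystanders:** I did not measure these again, but the arm's path stayed well clear of them.

The initial position estimates from the different cameras disagreed by 2–3 mm, which was small against the 30 mm head.

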